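# Set the blue air regulator and lock it

## Robot

A 7-joint arm with a two-finger parallel gripper is mounted at the origin on the work surface. World frame = base frame: x ahead of the robot, y to its left, z up, the work surface at z = 0. Lengths are in m, angles in rad, forces in N, time in s.
With the tool pointing down it reaches from about 0.35 to 0.9 m from the base axis. Payload 19.9 kg.
Tool frame: the origin (TCP) lies at the very end of the fingers, on their centre line; the grasp point (between the pads) lies 19 mm behind it; z points along the fingers, y is the line along which they close (so a half turn about z gives the same grasp; the last joint's range is limited). The gripper opens to 94 mm and grips with 3 to 60 N. Pads are 16 mm wide; open, the fingers measure 119 mm over their backs; the gripper's body (75 mm by 177 mm) begins 78 mm behind the grasp point.
Start: joints at [-1.304, 0.417, -0.01, 1.614, 0.005, 1.111, -0.053], TCP at [0.19, 0.595, 0.178] pointing down, gripper open.
Joint ranges: [-2.81, 2.81], [-0.39, 2.02], [-1.27, 1.25], [0.06, 2.57], [-1.19, 4.33], [0.19, 2], [-2.82, 2.82]. Speed limits (rad/s): [1.89, 1.89, 2.39, 2.39, 3.01, 3.01, 3.01].

## Interface

Orientations are given as [roll, pitch, yaw] about the fixed x, y, z axes, in that order (R = Rz(yaw) Ry(pitch) Rx(roll)).
In Python, from plant import arm gives the robot as it stands. Calls block until the motion is done:
- arm.move_to(position, orientation): joint-space move of the TCP to a pose.
- arm.servo_line(position, rot=None, velocity=0.15, contact_N=None): straight line of the TCP; rot=None keeps the orientation; velocity is the mean speed in m/s. With contact_N (N) it stops when the force on the tool has changed by that much, and returns True; else False.
- arm.set_joints(angles): joint-space move.
- arm.move_gripper(opening, grip_force=None): finger opening in m; grip_force is the grip in N (None keeps the last); returns when the fingers have stopped.
- arm.wait(seconds).
- arm.inverse_kinematics(position, orientation): joint angles nearest the present ones, or None.
- arm.capture(name): name is "scene" or "top"; returns the picture (384x512x3 uint8, blue, green, red); there is no depth.
- arm.camera_info(name): a dict with "camera_matrix" (3x3 intrinsics, pixels), "cam_to_world" (4x4, takes a point from camera to world coordinates). Camera axes: x right, y up, looking along -z (the intrinsics and any distortion apply to the point x, -y, -z); pixel columns grow to the right and rows downward; lengths in m; the calibration is good to about 2 mm. A picture is of the moment at which its call begins. camera_info takes no time and is no camera call.
A pose or a line that the arm cannot do raises arm.IKError and nothing moves.
- arm.close_job(): hands the job in; it is judged then, once.
Readings, each from a call of its own:
- arm.read_time(): time.
- arm.read_joint_pos(): joint angles.
- arm.read_qvel(): joint speeds.
- arm.read_tau(): joint torques, N m.
- arm.read_ee_pos(): TCP position.
- arm.read_eef_rot(): TCP orientation.
- arm.read_wrist_force(): force on the tool from outside, world axes, zero at the start.
- arm.read_moment(): the same for the moment, N m.
- arm.read_opening(): finger opening in m.
- arm.read_grasp_force(): force on a finger pad.
Only numpy, scipy, OpenCV 4.12 (cv2) and the standard library are available. Lean on these libraries where they do the work, as an engineer would, in place of code of your own. Each camera call takes 0.05 s, during which the arm holds its last target. There are 200 camera calls.

## Task

Two air-line regulators stand on the parts-shop counter. On the one with the blue knob, turn the knob until its white pointer points at the green mark, and only then slide its forked lock, by the yellow handle, fully home over the knob, so that it stays locked on the mark when you let go. Leave the knob and the lock of the orange regulator as they are.

Things in the scene. Friction and masses are not known exactly. Their poses are not given: they have to be found in the camera images.
- blue_regulator: Regulator with the blue knob, fixed: aluminium block 230 (x) x 84 (y) x 30 mm high, from x = -50 to +180. Origin: on the counter under the knob's axis; +x points from knob to yellow lock handle, z up. White dial round the knob, green mark on its -x side, away from the lock. Gauge on the -x end and hose nipples beside the knob (to y = +-62) stay below 43 mm.
- blue_knob_grip (a point): Point on the blue knob's axis, 66 mm above the counter, the height to pinch it. The knob is a flat bar on edge, 46 long (this point's x), 16 thick (its y), on a round skirt of radius 24; skirt top 40, bar top 79 mm above the counter. The white stripe on one end of the bar (the point's -x end) is the pointer.
- blue_knob (a joint): Angle of the blue knob, rad: 0 with the pointer on the green mark, positive when the pointer is anticlockwise of it seen from above; the bar lies along the regulator's x axis turned anticlockwise by this angle. Starts 0.7 to 1.4 anticlockwise; turns from -0.6 to 1.5, needs about 0.05 N m and stays where it is left.
- blue_lock_handle (a point): Centre of the blue regulator's upright yellow lock handle, 80 mm above the counter; handle 18 (regulator's x) by 16 (y), from 53 to 97 mm above the counter, on a dark steel carriage 50 wide. It is 142 mm from the knob's axis with the lock back, 62 when home. Two prongs (tops 53 mm, 26 mm gap) point to the knob and go on both sides of its bar; they jam on a bar that is off the mark.
- blue_lock (a joint): Travel of the blue regulator's lock, m: 0 fully back (as it starts), 0.08 fully home against its stop; moves along the regulator's -x axis, needs about 2 N and stays where it is left.
- orange_pointer (a point): Pointer end of the orange regulator's knob bar, 23 mm from that knob's axis, 66 mm above the counter. That regulator is the same in shape, with an orange knob.
- orange_lock_handle (a point): Centre of the orange regulator's yellow lock handle, 80 mm above the counter.

How it is judged:
By the outcome, as a careful person would: the job done as asked, in the order asked, and still so for the second after the job is handed in, with the robot touching nothing.
It also fails if it takes over 42 s, if anything falls off the work surface, if the arm or the gripper's body presses on something with over 40 N, if the wrist force passes 120 N, or if a joint passes its speed limit or range.

## Working session

There is one attempt and no reset: what is moved stays moved. The work goes in short steps, each a Python script; the robot and the scene stay as the last script left them, time stands still between calls to the robot, and variables do not carry over. Pictures are saved under pics/ and viewed, at most 10 in all, crops included, and the job is handed in when it is done.

```bash
ls; mkdir -p pics
python3 - <<'E'
from plant import arm
import cv2,numpy as np
for n in("scene","top"):
    cv2.imwrite(f"pics/{n}0.png",arm.capture(n)); i=arm.camera_info(n)
    print(n,{k:np.round(v,3).tolist() if not isinstance(v,str) else v for k,v in i.items()})
print(arm.read_time(),arm.read_eef_rot())
E
```

```text
pics
scene {'camera_matrix': [[375.196, 0.0, 252.592], [0.0, 375.196, 194.139], [0.0, 0.0, 1.0]], 'cam_to_world': [[-0.077, -0.571, 0.817, 1.094], [0.997, -0.058, 0.053, 0.048], [0.018, 0.819, 0.574, 0.491], [0.0, 0.0, 0.0, 1.0]]}
top {'camera_matrix': [[459.148, 0.0, 263.156], [0.0, 459.148, 196.0], [0.0, 0.0, 1.0]], 'cam_to_world': [[-0.025, 0.987, -0.157, 0.383], [-1.0, -0.026, -0.003, 0.018], [-0.007, 0.157, 0.988, 0.966], [0.0, 0.0, 0.0, 1.0]]}
0.1 [-3.14049357e+00  1.10530596e-04  2.83279929e+00]
```

View pics/top0.png

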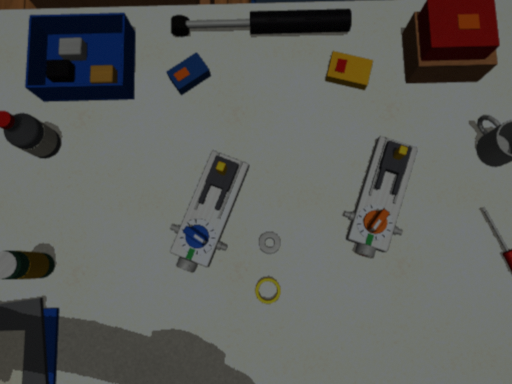

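View pics/scene0.png

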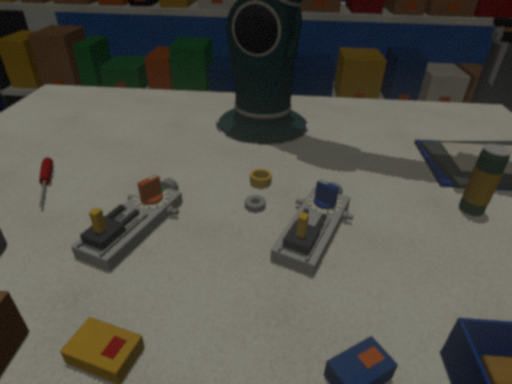

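```bash
cat > h.py <<'E'
import cv2,numpy as np
from plant import arm
def ray(n,u,v,z):
    i=arm.camera_info(n);K=np.array(i["camera_matrix"]);T=np.array(i["cam_to_world"])
    d=T[:3,:3]@(np.linalg.inv(K)@[u,v,1]*[1,-1,-1]);o=T[:3,3]
    return o+d*(z-o[2])/d[2]
def mask(im,h0,h1,box,s=110,v=50):
    m=cv2.inRange(cv2.cvtColor(im,cv2.COLOR_BGR2HSV),(h0,s,v),(h1,255,255))
    k=np.zeros_like(m);x0,y0,x1,y1=box;k[y0:y1,x0:x1]=255;m&=k
    return m
def big(m):
    c=max(cv2.findContours(m,0,2)[0],key=cv2.contourArea);M=cv2.moments(c)
    return np.array([M["m10"],M["m01"]])/M["m00"],cv2.contourArea(c),c
E
python3 - <<'E'
from h import *
im=cv2.imread("pics/top0.png");sc=cv2.imread("pics/scene0.png")
B=(160,140,260,280)
for nm,i,n,h,b,z in[("handle",im,"top",(20,35),B,.097),("knob",im,"top",(100,125),B,.06),("green",im,"top",(45,85),B,.031),
 ("handle",sc,"scene",(20,35),(265,170,360,280),.08),("knob",sc,"scene",(100,125),(300,170,360,230),.06)]:
    c,a,ct=big(mask(i,*h,b));print(nm,n,c.round(1),a,ray(n,*c,z).round(4),cv2.boundingRect(ct))
a=cv2.resize(im[195:275,150:250],None,fx=6,fy=6,interpolation=cv2.INTER_CUBIC)
cv2.imwrite("pics/c1.png",cv2.convertScaleAbs(a,alpha=1.4))
E
```

```text
handle top [220.3 165.8] 71.5 [0.5825 0.1022 0.097 ] (215, 161, 11, 11)
knob top [192.3 237.7] 206.5 [0.4477 0.1625 0.06  ] (183, 227, 22, 21)
green top [190.  253.6] 37.0 [0.4176 0.1718 0.031 ] (186, 249, 8, 11)
handle scene [301.9 224.3] 192.5 [0.5899 0.1014 0.08  ] (296, 212, 12, 25)
knob scene [321.6 202.8] 57.5 [0.4955 0.1446 0.06  ] (315, 198, 16, 9)
```

View pics/c1.png

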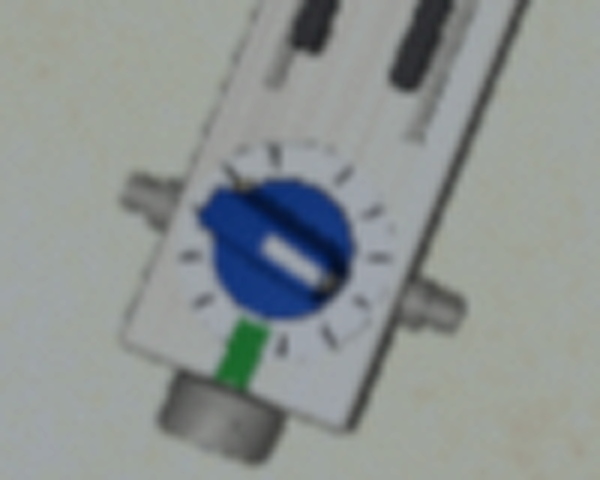

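The crop shows the blue skirt circle centred at about (197.1, 236.3) px in the full image. The white stripe runs from (193.8, 235.2) to (204.6, 242.1) px, and the green mark is at (190, 253.6).

```bash
python3 - <<'E'
from h import *
k=ray("top",197.1,236.3,.04);h=ray("top",220.3,165.8,.097);g=ray("top",190,253.6,.031)
s0=ray("top",193.8,235.2,.079);s1=ray("top",204.6,242.1,.079)
ang=lambda d:np.arctan2(d[1],d[0])
print(k,h,g,"dist",np.linalg.norm((h-k)[:2]),"axis",ang(h-k),ang(k-g),"stripe len",np.linalg.norm(s1-s0),"bar+x",ang(s0-s1),s0,s1)
# handle by two-view ray intersection (centre)
E
python3 - <<'E'
from h import *
import sys
im=cv2.imread("pics/top0.png")
w=cv2.inRange(cv2.cvtColor(im,cv2.COLOR_BGR2HSV),(0,0,100),(179,100,255))
k=np.zeros_like(w);k[233:245,191:208]=255
c=cv2.findContours(w&k,0,2)[0]
for q in c:
    if cv2.contourArea(q)>2:print(cv2.minAreaRect(q))
E
```

```text
[0.45157475 0.15589315 0.04      ] [0.58263946 0.10212283 0.097     ] [0.4176444  0.17168706 0.031     ] dist 0.14166582620863957 axis -0.3893179640169155 -0.4356525523793847 stripe len 0.024973895856593147 bar+x 0.9846777397760523 [0.45096107 0.15646723 0.079     ] [0.43714721 0.13566163 0.079     ]
((198.07688903808594, 237.88461303710938), (9.984603881835938, 3.0508511066436768), 33.690067291259766)
```

Run:
```python
from h import *
K=[.4514,.1560];A=-.389
for y in(.985-np.pi,.985):
    a=arm.inverse_kinematics([*K,.15],[np.pi,0,y]);b=arm.inverse_kinematics([*K,.047],[np.pi,0,y]);c=arm.inverse_kinematics([*K,.047],[np.pi,0,y-1.374])
    H=[.5826+.0,.1021];d=arm.inverse_kinematics([*H,.061],[np.pi,0,y-1.374])
    print(y,*[None if q is None else np.round(q,2) for q in(a,b,c,d)],sep="\n")
```

```text
-2.1565926535897932
[-0.53  0.19  0.14  2.   -0.03  0.95  2.19]
[-0.44  0.34  0.05  2.08 -0.03  0.72  2.18]
[-0.66  0.35  0.3   2.09 -0.16  0.72  0.93]
[-0.52  0.52  0.38  1.81 -0.25  0.86  1.16]
0.985
[-0.88  0.2   0.55  2.01 -0.13  0.96 -0.85]
[-0.85  0.38  0.53  2.1  -0.29  0.73 -0.71]
[-1.25  0.59  1.09  2.11 -0.71  0.87 -1.7 ]
[-0.97  0.78  1.08  1.82 -0.8   1.05 -1.53]
```

Run:
```python
from h import *
K=[.4514,.1560]
arm.move_gripper(.055,15)
arm.move_to([*K,.14],[np.pi,0,.985-np.pi]); print(arm.read_time())
hit=arm.servo_line([*K,.048],contact_N=6); print("hit",hit,arm.read_ee_pos(),arm.read_wrist_force().round(1))
if not hit:
    arm.move_gripper(0,15);print("grip",arm.read_opening(),arm.read_grasp_force(),arm.read_wrist_force(),arm.read_moment(),arm.read_ee_pos(),arm.read_eef_rot())
print(arm.read_time(),arm.read_joint_pos())
cv2.imwrite("pics/s1.png",arm.capture("scene")[150:280,240:400].repeat(4,0).repeat(4,1))
```

```text
2.8833
hit False [0.45176156 0.1562599  0.04857599] [ 0.7  0.1 -0.6]
grip 0.01564488583252307 14.88856092095375 [ 1.2675639  -1.66069568  2.36217532] [-0.1637448  -0.22398939 -0.01628457] [0.45160393 0.15592763 0.04809897] [-3.14128306e+00  1.82303686e-04 -2.15665581e+00]
4.3417 [-0.50417422  0.34010933  0.12495369  2.08603613 -0.0629643   0.71855866
  2.21683349]
```

View pics/s1.png

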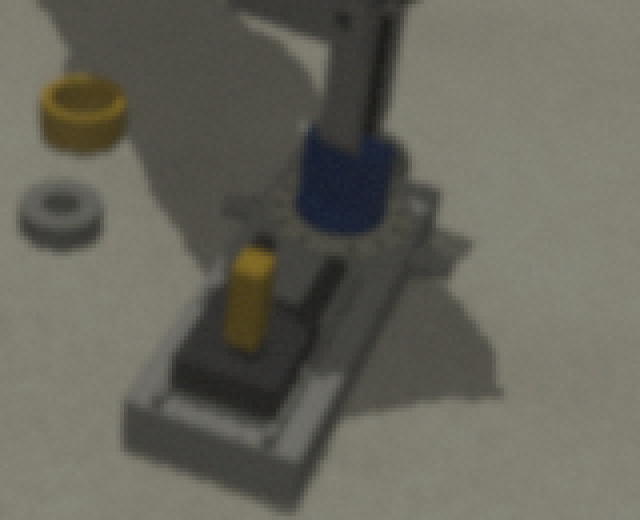

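The knob bar is held at 15.6 mm opening and the lock is still fully back. Next I turn the knob with joint 7, release, and look.

Run:
```python
from h import *
q=np.array(arm.read_joint_pos())
for i in range(1,5):
    p=q.copy();p[6]-=1.374*i/4;arm.set_joints(p)
    print(arm.read_time(),arm.read_eef_rot().round(3),arm.read_ee_pos().round(4),arm.read_wrist_force().round(1),arm.read_moment().round(3))
arm.wait(.3);print(arm.read_eef_rot().round(3),arm.read_opening())
arm.move_gripper(.05)
e=arm.read_ee_pos();arm.servo_line([e[0],e[1],.16],velocity=.2)
H=np.array([.5826,.1021]);u=np.array([np.cos(-.389),np.sin(-.389)])
arm.move_to([*(H+u*.16),.2],arm.read_eef_rot());print(arm.read_time())
im=arm.capture("top");cv2.imwrite("pics/top2.png",im)
a=cv2.resize(im[135:275,150:270],None,fx=4,fy=4,interpolation=cv2.INTER_CUBIC)
cv2.imwrite("pics/c2.png",cv2.convertScaleAbs(a,alpha=1.5))
```

```text
4.825 [-3.141  0.    -2.496] [0.4516 0.1559 0.0481] [ 0.4 -1.2  2.1] [-0.081 -0.122 -0.023]
5.2583 [-3.142  0.    -2.838] [0.4516 0.156  0.0481] [0.9 0.5 0.5] [ 0.021 -0.055 -0.03 ]
5.6917 [3.142 0.    3.103] [0.4516 0.156  0.0481] [0.4 0.7 1.2] [ 0.088 -0.038 -0.075]
6.125 [3.141 0.    2.76 ] [0.4516 0.156  0.0481] [0.3 0.9 0.6] [ 0.187 -0.089 -0.045]
[3.141 0.    2.754] 0.015544227415092256
9.0083
```

View pics/c2.png

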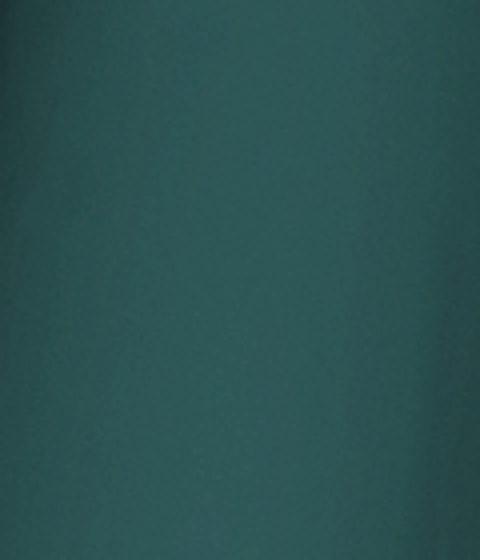

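The arm itself blocks the view, so I swing it to the right, held high, and look again.

Run:
```python
from h import *
arm.move_to([.42,-.3,.3],[np.pi,0,2.754]);print(arm.read_time())
im=arm.capture("top");cv2.imwrite("pics/top3.png",im)
a=cv2.resize(im[135:275,150:270],None,fx=4,fy=4,interpolation=cv2.INTER_CUBIC)
cv2.imwrite("pics/c3.png",cv2.convertScaleAbs(a,alpha=1.5))
w=cv2.inRange(cv2.cvtColor(im,cv2.COLOR_BGR2HSV),(0,0,90),(179,100,255))
k=np.zeros_like(w);cv2.circle(k,(197,236),11,255,-1)
for q in cv2.findContours(w&k,0,2)[0]:
    if cv2.contourArea(q)>2:print(cv2.minAreaRect(q))
ang=lambda d:np.arctan2(d[1],d[0])
c,a,_=big(mask(im,20,35,(160,140,260,280)));h=ray("top",*c,.097);print("handle",c,h,"axis",ang(h[:2]-[.4516,.156]))
```

```text
10.7833
((191.17807006835938, 239.69178771972656), (3.394193649291992, 10.065539360046387), 20.556045532226562)
handle [220.27252252 165.97297297] [0.58229791 0.1021796  0.097     ] axis -0.39063068825272407
```

View pics/c3.png

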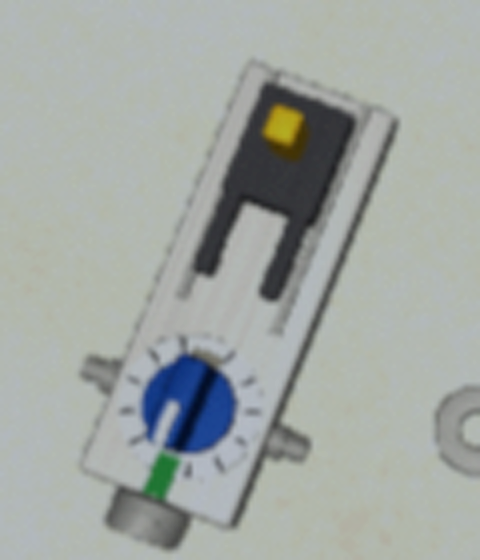

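The crop shows the white stripe lined up with the green mark, within about 2°. The lock is back and its prongs straddle the line to the bar. I'll check the axis against the block edges.

Run:
```python
from h import *
im=cv2.imread("pics/top3.png")
ang=lambda d:np.arctan2(d[1],d[0])
f=lambda x,y:(150+x/4-.4,135+y/4-.4)
for a,b in(((83,465),(250,60)),((232,525),(396,120))):
    print(ang(ray("top",*f(*b),.03)-ray("top",*f(*a),.03)))
c=np.array([191.18,239.69]);t=np.radians(20.56);d=np.array([np.sin(t),-np.cos(t)])*5
print("stripe",ang(ray("top",*(c+d),.079)-ray("top",*(c-d),.079)), ray("top",*(c+d),.079))
g=big(mask(im,45,85,(160,140,260,280)))[0];print("green",ang(np.array([.4516,.156])-ray("top",*g,.031)[:2]))
# block from outline
m=cv2.inRange(cv2.cvtColor(im,cv2.COLOR_BGR2HSV),(20,110,50),(35,255,255))
```

```text
-0.3913622407729638
-0.39758190542517996
stripe -0.36323192976573454 [0.45137326 0.15813694 0.079     ]
green -0.43633036349175636
```

Run:
```python
from h import *
K=np.array([.4516,.156]);A=-.391;u=np.array([np.cos(A),np.sin(A)]);H=K+.142*u
arm.move_to([*H,.16],[np.pi,0,A+np.pi])
hit=arm.servo_line([*H,.064],velocity=.1,contact_N=6);print("hit",hit,arm.read_ee_pos())
if not hit:
    arm.move_gripper(0,25);print("grip",arm.read_opening(),arm.read_wrist_force().round(1),arm.read_time())
    T=K+.059*u
    s=arm.servo_line([*T,.064],velocity=.04,contact_N=14)
    e=arm.read_ee_pos();print("stop",s,e,"dist",(e[:2]-K)@u,"lat",(e[:2]-K)@[-u[1],u[0]],arm.read_wrist_force().round(1),arm.read_opening(),arm.read_time())
```

```text
hit False [0.58329705 0.10195696 0.06460024]
grip 0.01525502307254221 [-3.2 -2.8  3.3] 14.2417
stop True [0.50876401 0.13224628 0.0640892 ] dist 0.06190260774167856 lat -0.00017502817998147144 [ 3.3 -1.6  0.4] 0.015507760884023246 16.1167
```

Run:
```python
from h import *
K=np.array([.4516,.156]);A=-.391;u=np.array([np.cos(A),np.sin(A)])
s=arm.servo_line([*(K+.059*u),.064],velocity=.02,contact_N=18)
e=arm.read_ee_pos();print(s,(e[:2]-K)@u,arm.read_wrist_force().round(1))
arm.move_gripper(.045);e=arm.read_ee_pos()
arm.servo_line([e[0],e[1],.17],velocity=.15)
arm.move_to([.42,-.3,.3],[np.pi,0,2.75]);print(arm.read_time())
im=arm.capture("top");cv2.imwrite("pics/top4.png",im)
c=big(mask(im,20,35,(160,140,260,280)))[0];h=ray("top",*c,.097);print("handle dist",(h[:2]-K)@u,h)
a=cv2.resize(im[135:275,150:270],None,fx=4,fy=4,interpolation=cv2.INTER_CUBIC)
cv2.imwrite("pics/c4.png",cv2.convertScaleAbs(a,alpha=1.5))
```

```text
True 0.06181264068777095 [ 7.3 -2.4 -3.3]
19.5167
handle dist 0.06163268946323528 [0.50876962 0.13296813 0.097     ]
```

View pics/c4.png

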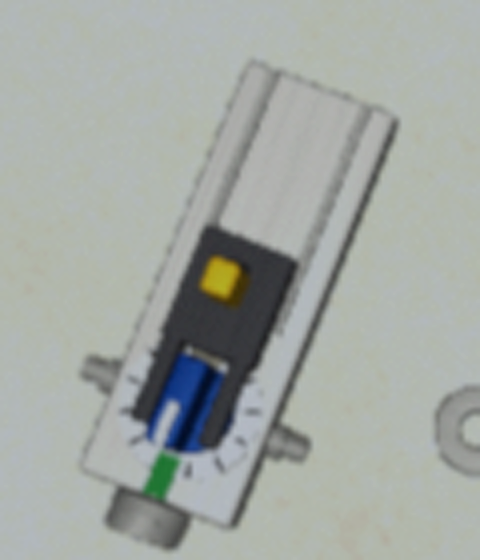

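The lock is home: the handle measures 61.6 mm from the knob's axis, the prongs sit on both sides of the bar, and the stripe points at the green mark. The robot is clear, so I'm handing in.

```bash
python3 -c "
from plant import arm
print(arm.close_job())"
```

```text
the job is handed in; nothing more can be done
None
```

The blue knob was turned to the green mark first, then its lock was slid fully home and stayed there after release; the orange regulator was not touched, and I handed the job in at about 19.5 s.

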